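# Put the returned bottle away in the touch-latch glass bin

## Task

Press the thumb tab of the glass bin, the one whose lid has no opening in its top, so that its push-push latch lets go and the lid springs up. Take the long-necked glass bottle that leans in the plywood rack and stand it upright in a free cell of that bin, lowering it to the bottom before you let go. Then press the lid down until the latch catches, see that it really stays shut (press again if it springs up), and leave everything else where it stands.

Things in the scene. Friction and masses are not known exactly. Their poses are not given: they have to be found in the camera images.
- glass_bin: Fixed grey bin in one of the two middle places of the rear row; the only one whose lid top is plain (the others have a round hole, a slot or a swing flap). Tub 200 (x) x 155 (y) x 115 mm high, walls and floor 4 mm; lid 208 x 163, top at 167 mm; all four bins alike in size. Origin: centre of underside, z up; -x is its front, towards the robot, where the lid's thumb tab is.
- insert (a point): Centre of the aluminium insert in the glass bin, at its floor: (-1.5, 0, 4) mm in the bin's frame. It has 2 x 2 open cells, 72 x 72 mm each, centres at x -39 (front) and +36 (rear), y +-37.5 mm in the bin's frame; dividers 3 mm thick, tops 84 mm above the table. The rear cells hold bottles, the front cells are free.
- latch_pin (a point): Steel latch pin on a black post at the inside of the glass bin's front wall; the pin's top is 141 mm above the table, in the middle of the width, at x = -87 mm in the bin's frame; the post is 36 mm wide and 122 mm high. The pin shifts up to 10 mm sideways as the latch works.
- cell_front_left (a point): Centre of the floor of the free front cell on the bin's +y side, at (-39, +37.5, 4) mm in the glass bin's frame.
- cell_front_right (a point): Centre of the floor of the free front cell on the bin's -y side, at (-39, -37.5, 4) mm in the glass bin's frame.
- glass_lid (a joint): Lid angle (rad): 0 shut and latched, as at the start; 1.32 fully open. Push-push: from shut, pressing the front down to the stop (-0.038, 8 mm at the tab; it must pass -0.031) and letting go frees it, and a damped spring opens it in about 1.5 s; less leaves it latched. From open, pressing past shut to the stop (it must pass -0.02) and letting go makes it catch at 0; else it reopens.
- lid_tab (a point): Middle of the top face of the lid's thumb tab; moves with the lid. 219 mm before the hinge line and 6 mm over its level when shut (121 mm above the table). Tab: 28 mm long out from the lid's front face, 70 wide, 6 thick; the front face rises just behind it to 167 mm. About 3 to 5 N here moves the lid. Open, the front face looks up and the tab stands up on its near side: push down in that corner.
- lid_hinge (a point): Middle of the lid's hinge line at the rear rim of the glass bin: (+100, 0, 115) mm in the bin's frame. The line runs along the bin's y; the tab swings up and back (+x) about it.
- bottle: Clear glass bottle to put away, 150 mm tall, about 0.22 kg, leaning in the rack. Origin: centre of its base; z along its axis to the mouth. Body 62 mm diameter up to 70 mm, shoulder to 98 mm, neck 27 mm diameter above, with a thin 30 mm lip at 142 to 150 mm. At the start it leans 35 degrees, mouth towards the robot (the rack's -x).
- rack: Bolted plywood rack, three square pockets in a row along its y, 66 mm wide inside, 70 mm apart, 62 mm deep, sloped so that things in them lean 35 degrees to the rack's -x, towards the robot. Origin: centre of its underside, z up. The bottle stands in the middle pocket (y = 0) or the one at y = -70 mm, the can in the other of these; the third is empty.
- can: Small aluminium drink can, 53 mm diameter, 88 mm tall, leaning in the rack beside the bottle; bystander. Origin: centre of its base.
- stored_left: Glass bottle like the other one, already standing in the rear cell on the bin's +y side; leave it. Origin: centre of its base.
- stored_right: Glass bottle like the other one, already standing in the rear cell on the bin's -y side; leave it. Origin: centre of its base.
- funnel: Orange plastic funnel standing mouth down near the front edge, 90 mm diameter, 110 mm tall; bystander. Origin: centre of its underside.
- block: Small wooden block, 90 x 45 x 35 mm, lying near the front edge; bystander. Origin: centre of its underside.
- tray: Empty aluminium tray, 150 x 220 x 22 mm, near the front edge on the right; bystander. Origin: centre of its underside.

How it is judged:
On the way, in this order (a step that is already met when the one before it is completed fails the run):
1. the glass bin's latch has been released by a press and its lid has sprung open (value of joint glass_lid above 1.2 rad), for 0.2 s.
2. the bottle stands upright on the floor of a cell of the glass bin, still in the grip (lowered, not dropped) (z of bottle in the frame of glass_bin below 0.014 m and angle between bottle's own z axis and vertical below 0.2 rad and x of bottle in the frame of glass_bin between -0.076 and 0.074 m and y of bottle in the frame of glass_bin between -0.074 and 0.074 m and contact force between the fingers and bottle above 0.3 N), for 0.1 s.
At the end, for the whole second after the job is handed in: The glass bin's lid is latched shut (within 0.03 rad of its latched angle) and stays so untouched, and inside it the bottle is at rest on the floor of a cell (base origin below 14 mm over the bin's underside, within the insert's walls), upright within 0.2 rad (z of bottle in the frame of glass_bin below 0.014 m and angle between bottle's own z axis and vertical below 0.2 rad and x of bottle in the frame of glass_bin between -0.076 and 0.074 m and y of bottle in the frame of glass_bin between -0.074 and 0.074 m and value of joint glass_lid between -0.02 and 0.03 rad and velocity of joint glass_lid between -0.05 and 0.05 rad/s and linear speed of bottle below 0.02 m/s).
It fails at once if the can, the funnel, the block, the tray or a stored bottle is moved by more than 30 mm (distance of any of can, funnel, block, tray, stored_left, stored_right from where it was at the start of the episode above 0.03 m).
It also fails if it takes over 61 s, if anything falls off the work surface, if the arm or the gripper's body presses on something with over 40 N, if the wrist force passes 120 N, or if a joint passes its speed limit or range.

## Robot

A 7-joint arm with a two-finger parallel gripper is mounted at the origin on the work surface. World frame = base frame: x ahead of the robot, y to its left, z up, the work surface at z = 0. Lengths are in m, angles in rad, forces in N, time in s.
With the tool pointing down it reaches from about 0.4 to 0.75 m from the base axis. Payload 19.5 kg.
Tool frame: the origin (TCP) lies midway between the tips of the shut fingers; the grasp point (between the pads) lies 19 mm behind it; z points along the fingers, y is the line along which they close (so a half turn about z gives the same grasp; the last joint's range is limited). The gripper opens to 85 mm and grips with 20 to 120 N. Pads are 22 mm wide; open, the fingers measure 114 mm over their backs; the gripper's body (76 mm by 85 mm) begins 54 mm behind the grasp point. The pads swing forward as they close: fully open they stand 13 mm farther back than shut.
Start: joints at [1.194, 0.707, -0.028, 1.485, 0.022, 0.951, -0.075], TCP at [0.189, -0.543, 0.231] pointing down, gripper open.
Joint ranges: [-2.71, 2.71], [-0.32, 2.16], [-1.57, 1.52], [0, 2.45], [-1.46, 4.6], [0, 2.02], [-2.83, 2.83]. Speed limits (rad/s): [1.89, 1.89, 2.57, 2.57, 3.01, 3.01, 3.01].

## Interface

Orientations are given as a unit quaternion [w, x, y, z].
In Python, from station import robot gives the robot as it stands. The module is installed in compiled form; this text tells all that it offers.
- The arm moves only by the tool jog_arm, never from a script. Its argument "series" is a list that holds one entry, the list of rows, each a list of 7 numbers: the shift along the tool's x, y, z in cm, then the turn, a rotation vector about the tool's x, y, z in rad, then the closure in counts, from 0 (fully open) to 255 (shut). In form: [[[x, y, z, wx, wy, wz, jaw], ...]]. A call has 1 to 20 rows; each row is the pose to reach, as a shift and turn from the pose commanded when the call began, along the tool's axes at that moment; what a row does not reach only later rows make up. A row lasts 1/12 s, in which the tool goes at most 41.7 mm and 7.16 degrees, less where a joint would pass 70% of its speed; a pose out of reach is approached as far as the arm can. A call with a gripper value outside its range is refused whole. The fingers move at their own pace and stop on an object; "force" is the grip in N (left out, the last holds). Time passes only in rows, so rows that repeat a pose let the fingers close. It gives the time, the measured TCP pose, the force, the opening and the grip force at its end, in the units of the state.
- robot.get_obs(): the state, without advancing time (a new reading comes with each control period).
- robot.camera(name): name is "scene" or "top"; returns a dict with "frame" (384x512x3 uint8, red, green, blue), "fx", "fy", "cx", "cy" (pixels), "extrinsics" (4x4, takes a point from camera to world coordinates). Camera axes: x right, y down, z forward; pixel columns grow to the right and rows downward; lengths in m; the calibration is good to about 2 mm. A picture is of the moment at which its call begins. There is no depth.
- robot.hand_in(): hands the job in; it is judged then, once.
The state is a dict: "time": time; "q": joint angles; "joint_vel": joint speeds; "effort": joint torques, N m; "tcp_pos": TCP position; "tool_rot": TCP orientation; "contact_force": force on the tool from outside, world axes, zero at the start; "wrist_torque": the same for the moment, N m; "grip_width": finger opening in m; "gripper_force": force on a finger pad.
Only numpy, scipy, OpenCV 4.12 (cv2) and the standard library are available. Lean on these libraries where they do the work, as an engineer would, in place of code of your own. Each camera call takes 0.05 s, during which the arm holds its last target. There are 200 camera calls.

## Working session

There is one attempt and no reset: what is moved stays moved. The work goes in short steps, Python scripts to look and compute and a tool call to move; the robot and the scene stay as the last step left them, time stands still between calls to the robot, and variables do not carry over. Pictures are saved under pics/ and viewed, at most 10 in all, crops included, and the job is handed in when it is done.

Besides the shell and the picture viewer there is one more tool, called after "Request:" as name(argument=value, ...), one argument or row to a line, values as JSON. jog_arm: Moves the arm, as the interface text tells. Its arguments: {"type":"object","properties":{"series":{"type":"array","items":{"type":"array","items":{"type":"array","items":{"type":"number"}}}},"force":{"type":"number"}},"required":["series"]}

```bash
mkdir -p pics; cat > h.py <<'E'
from station import robot
import numpy as np, cv2, json
from scipy.spatial.transform import Rotation as R
def snap(n,f):
    c=robot.camera(n); cv2.imwrite('pics/'+f+'.png',cv2.resize(c['frame'][:,:,::-1],(800,600),interpolation=cv2.INTER_CUBIC))
    np.savez('pics/'+f,K=[c['fx'],c['fy'],c['cx'],c['cy']],T=c['extrinsics']); return c
def load(f):
    d=np.load('pics/'+f+'.npz'); return d['K'],d['T']
S=800/512
def ray(f,u,v):  # px in 800x600
    K,T=load(f); d=np.array([((u+.5)/S-.5-K[2])/K[0],((v+.5)/S-.5-K[3])/K[1],1]); return T[:3,3],T[:3,:3]@d
def atz(f,u,v,z):
    o,d=ray(f,u,v); return (o+d*(z-o[2])/d[2]).round(4)
def proj(f,p):
    K,T=load(f); q=T[:3,:3].T@(np.array(p)-T[:3,3]); return np.round(((K[0]*q[0]/q[2]+K[2]+.5)*S-.5,(K[1]*q[1]/q[2]+K[3]+.5)*S-.5),1)
def tri(f,a,g,b):
    o1,d1=ray(f,*a);o2,d2=ray(g,*b);A=np.stack([d1,-d2],1);t=np.linalg.lstsq(A,o2-o1,rcond=None)[0]
    p,q=o1+d1*t[0],o2+d2*t[1]; return ((p+q)/2).round(4),np.linalg.norm(p-q).round(4)
def pose():
    o=robot.get_obs(); q=o['tool_rot']; return np.array(o['tcp_pos']),R.from_quat([q[1],q[2],q[3],q[0]]),o
def rel(p,Rt):  # shift cm, rotvec to target
    P,Q,_=pose(); return (Q.inv().apply(np.array(p)-P)*100).round(2),(Q.inv()*Rt).as_rotvec().round(3)
E
python3 - <<'E'
from h import *
snap('scene','s0');snap('top','t0')
P,Q,o=pose();print(P,Q.as_matrix().round(3),o['time'],o['contact_force'],o['grip_width'])
for f in('s0','t0'):
    K,T=load(f);print(K,T.round(3))
E
```

```text
[ 0.18885171 -0.54286062  0.23088543] [[ 0.944  0.329 -0.   ]
 [ 0.329 -0.944  0.001]
 [-0.    -0.001 -1.   ]] 0.1 [ 1.26676821 -0.1787057   0.61851991] 0.0855537342441474
[386.9472871  386.9472871  254.97325903 183.99858865] [[-0.419 -0.861  0.287  0.221]
 [-0.908  0.399 -0.128  0.085]
 [-0.004 -0.315 -0.949  1.011]
 [ 0.     0.     0.     1.   ]]
[390.28004628 390.28004628 254.63600859 184.46307059] [[-1.400e-02 -9.950e-01  9.900e-02  4.260e-01]
 [-1.000e+00  1.400e-02  0.000e+00 -2.300e-02]
 [-1.000e-03 -9.900e-02 -9.950e-01  1.045e+00]
 [ 0.000e+00  0.000e+00  0.000e+00  1.000e+00]]
```

View pics/s0.png

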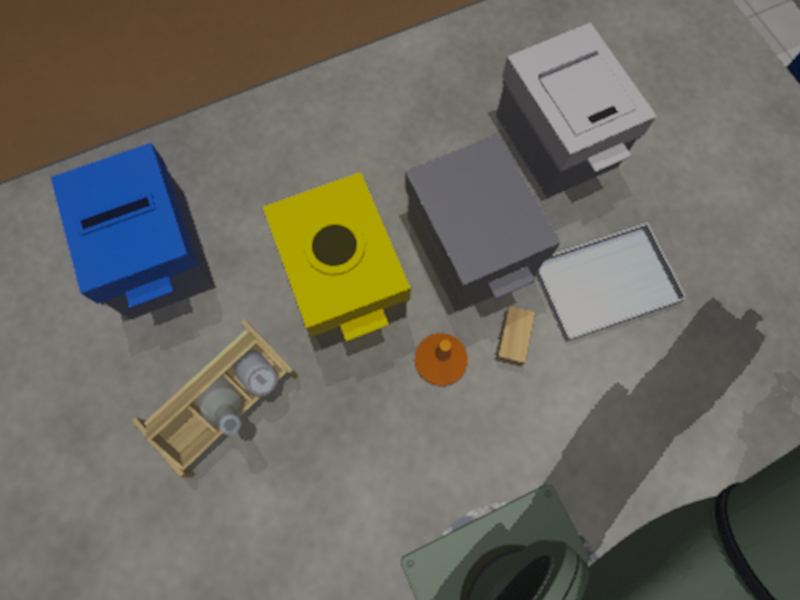

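View pics/t0.png

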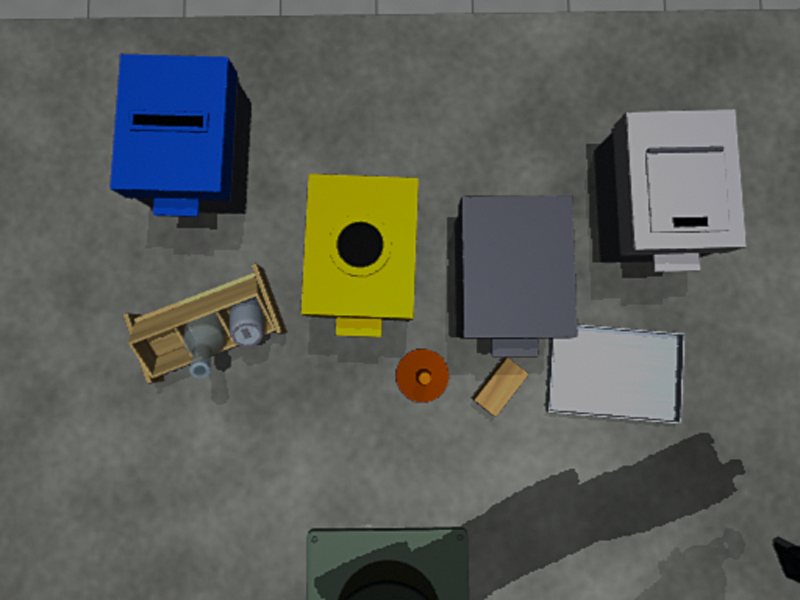

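The grey plain bin's lid corners in top are about (462,196), (573,196), (577,337), (463,338), with the tab around (515,348). The bottle mouth is at (200,369) in top and (230,425) in scene. It sits in the middle pocket, with the can at (246,325) beside it.

```bash
python3 - <<'E'
from h import *
c=[atz('t0',*p,.167) for p in[(462,196),(573,196),(577,337),(463,338)]];print(c)
c2=[atz('s0',*p,.167) for p in[(405,178),(495,139),(557,244),(465,284)]];print(c2)
print('tab',atz('t0',494,356,.121),atz('t0',538,356,.121), atz('s0',493,296,.121),atz('s0',535,278,.121))
print('mouth',tri('t0',(200,369),'s0',(230,425)))
print('rack corners',tri('t0',(124,315),'s0',(134,421)),tri('t0',(257,264),'s0',(245,323)),tri('t0',(151,382),'s0',(184,474)),tri('t0',(285,330),'s0',(294,371)))
print('can',tri('t0',(246,333),'s0',(262,381)))
print('funnel tip',tri('t0',(425,378),'s0',(445,346)))
E
```

```text
[array([ 0.6487, -0.1181,  0.167 ]), array([ 0.6464, -0.281 ,  0.167 ]), array([ 0.4401, -0.2781,  0.167 ]), array([ 0.4409, -0.1146,  0.167 ])]
[array([ 0.637, -0.114,  0.167]), array([ 0.6398, -0.2741,  0.167 ]), array([ 0.4397, -0.2744,  0.167 ]), array([ 0.4411, -0.1202,  0.167 ])]
tab [ 0.414  -0.1654  0.121 ] [ 0.4131 -0.2316  0.121 ] [ 0.4175 -0.1618  0.121 ] [ 0.4161 -0.2347  0.121 ]
mouth (array([0.4006, 0.2703, 0.1385]), np.float64(0.002))
rack corners (array([0.4869, 0.4227, 0.0534]), np.float64(0.0032)) (array([0.5717, 0.2137, 0.0275]), np.float64(0.0019)) (array([0.3786, 0.3764, 0.0533]), np.float64(0.0021)) (array([0.4608, 0.1676, 0.0263]), np.float64(0.0011))
can (array([0.4538, 0.2152, 0.0862]), np.float64(0.0041))
funnel tip (array([ 0.3814, -0.0623,  0.1027]), np.float64(0.0013))
```

```bash
cat >> h.py <<'E'
B=np.array([.5445,-.1985,0]); YB=-.012
RB=R.from_euler('z',YB)
def bw(p): return B+RB.apply(p)
DN=RB*R.from_matrix(np.diag([1,-1,-1]))   # tool down, tool x along bin x
E
python3 - <<'E'
from h import *
for z in(.19,.118,.108):print(rel(bw([-.122,0,0])+[0,0,z],DN))
E
```

```text
(array([ 33.43, -24.98,   4.11]), array([-0.001,  0.   ,  0.347]))
(array([ 33.43, -24.97,  11.31]), array([-0.001,  0.   ,  0.347]))
(array([ 33.43, -24.97,  12.31]), array([-0.001,  0.   ,  0.347]))
```

Request:
jog_arm(
  series=[
    [[33.4,-25,2,0,0,0.347,255],[33.4,-25,2,0,0,0.347,255],[33.4,-25,2,0,0,0.347,255],[33.4,-25,2,0,0,0.347,255],[33.4,-25,2,0,0,0.347,255],[33.4,-25,2,0,0,0.347,255],[33.4,-25,2,0,0,0.347,255],[33.4,-25,2,0,0,0.347,255],[33.4,-25,2,0,0,0.347,255],[33.4,-25,2,0,0,0.347,255],[33.4,-25,2,0,0,0.347,255],[33.4,-25,2,0,0,0.347,255],[33.4,-25,2,0,0,0.347,255],[33.4,-25,6,0,0,0.347,255],[33.4,-25,9.5,0,0,0.347,255],[33.4,-25,9.5,0,0,0.347,255],[33.4,-25,9.5,0,0,0.347,255]],
  ],
)

```text
time: 1.52
tcp_pos: [0.4211, -0.1982, 0.1362]
tool_rot: [-0.0, 1.0, -0.007, -0.001]
contact_force: [-0.7, -0.1, -0.1]
grip_width: 0.0002
gripper_force: 0.0
```

```bash
python3 - <<'E'
from h import *
snap('scene','s1')
im=cv2.imread('pics/s1.png')[150:420,330:690];cv2.imwrite('pics/s1c.png',cv2.resize(im,None,fx=2,fy=2))
P,Q,o=pose();print(P,Q.as_matrix().round(3),o['time'],o['contact_force'],o['q'])
print(rel(bw([-.122,0,.114]),DN))
E
```

```text
[ 0.42193746 -0.19822054  0.13740281] [[ 1.    -0.014 -0.   ]
 [-0.014 -1.    -0.   ]
 [-0.     0.    -1.   ]] 1.5667 [ 1.15283588  0.01983823 -0.31356878] [ 0.30836551  0.71538875  0.10932261  1.98575998 -0.16526119  0.44891981
 -1.04459272]
(array([ 0.06, -0.12,  2.34]), array([ 0.   ,  0.   , -0.002]))
```

View pics/s1c.png

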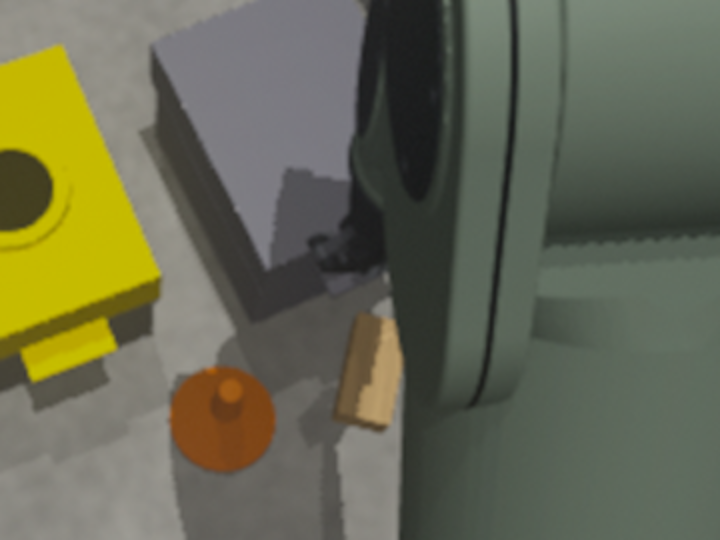

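The finger is above the tab, at about (340,270) in the crop. I'll press now.

Request:
jog_arm(
  series=[
    [[0,0,1.2,0,0,0,255],[0,0,1.7,0,0,0,255],[0,0,2.1,0,0,0,255],[0,0,2.4,0,0,0,255],[0,0,2.6,0,0,0,255],[0,0,2.6,0,0,0,255]],
  ],
)

```text
time: 2.07
tcp_pos: [0.4228, -0.1979, 0.1123]
tool_rot: [0.001, 1.0, -0.006, 0.001]
contact_force: [-4.7, -0.1, 36.7]
grip_width: 0.0001
gripper_force: 18.0
```

Request:
jog_arm(
  series=[
    [[-1,0,0,0,0,0,255],[-4,0,-3,0,0,0,255],[-6,0,-6,0,0,0,200],[-6,0,-10,0,0,0,80],[-6,0,-14,0,0,0,80],[-6,10,-16,0,0,0,80],[-6,10,-16,0,0,0,80],[-6,10,-16,0,0,0,80],[-6,10,-16,0,0,0,80],[-6,10,-16,0,0,0,80]],
  ],
)

```text
time: 2.9
tcp_pos: [0.3606, -0.297, 0.2708]
tool_rot: [0.0, 1.0, -0.007, 0.0]
contact_force: [-0.7, 0.7, -0.6]
grip_width: 0.0585
gripper_force: 0.0
```

```bash
cat >> h.py <<'E'
YR=.38; rx=np.array([np.cos(YR),np.sin(YR),0]); ry=np.array([-np.sin(YR),np.cos(YR),0]); ez=np.array([0,0,1.])
ax=-np.sin(.611)*rx+np.cos(.611)*ez; M=np.array([.4006,.2703,.1385])
def tool(t):  # tool z tilted t from down toward rack +x; tool y = -ry, x = y cross z
    z=np.sin(t)*rx-np.cos(t)*ez; y=-ry; return R.from_matrix(np.stack([np.cross(y,z),y,z],1)),z
E
python3 - <<'E'
from h import *
P,Q,o=pose();print(P,o['time'],o['q'].round(3) if hasattr(o['q'],'round') else o['q'])
for t in(0,.3,.5,.61):
    Rt,z=tool(t); g=M-.026*ax; print(t,rel(g+.019*z-.09*z,Rt),Rt.as_matrix().round(2)[:,0])
snap('top','t2')
E
```

```text
[ 0.36061789 -0.29699196  0.27083524] 2.9 [ 0.526  0.502  0.157  1.798 -0.1    0.85  -0.855]
0 (array([  4.59, -57.35,   8.25]), array([ 0.   , -0.   , -0.394])) [0.93 0.37 0.  ]
0.3 (array([  2.65, -56.55,   8.57]), array([ 0.059,  0.296, -0.391])) [0.89 0.35 0.3 ]
0.5 (array([  1.44, -56.05,   9.12]), array([ 0.099,  0.493, -0.386])) [0.81 0.33 0.48]
0.61 (array([  0.83, -55.79,   9.53]), array([ 0.12 ,  0.602, -0.381])) [0.76 0.3  0.57]
```

View pics/t2.png

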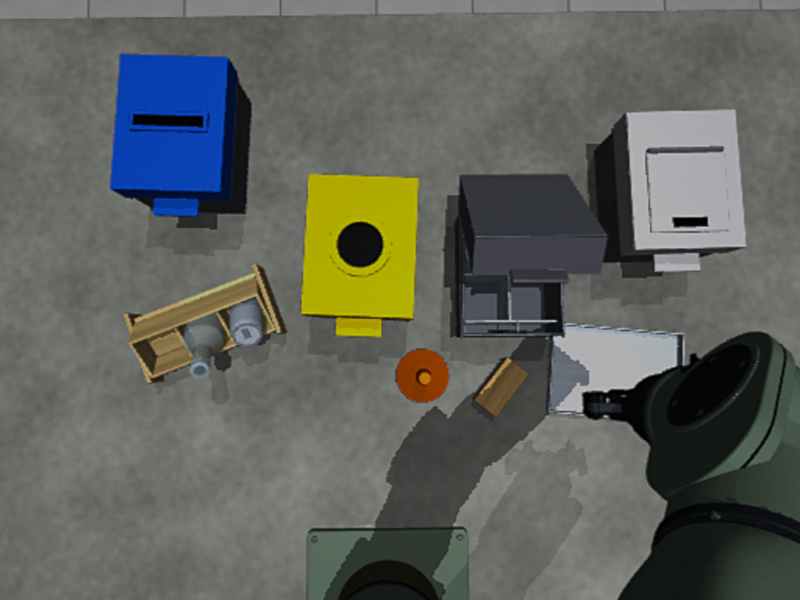

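The lid stands open and the front cells are free. I'll move to the bottle pregrasp with tilt 0.5.

Request:
jog_arm(
  series=[
    [[8,-28,0,0,0,0,80],[8,-28,0,0,0,0,80],[8,-28,0,0,0,0,80],[8,-28,0,0,0,0,80],[8,-28,0,0,0,0,80],[8,-28,0,0,0,0,80],[8,-28,0,0,0,0,80],[1.4,-56,5,0.06,0.3,-0.39,80],[1.4,-56,5,0.06,0.3,-0.39,80],[1.4,-56,5,0.06,0.3,-0.39,80],[1.4,-56,5,0.06,0.3,-0.39,80],[1.4,-56,5,0.06,0.3,-0.39,80],[1.4,-56,5,0.06,0.3,-0.39,80],[1.4,-56,5,0.06,0.3,-0.39,80],[1.4,-56,8,0.1,0.493,-0.386,80],[1.4,-56,8,0.1,0.493,-0.386,80],[1.4,-56,8,0.1,0.493,-0.386,80],[1.4,-56,8,0.1,0.493,-0.386,80],[1.4,-56,8,0.1,0.493,-0.386,80]],
  ],
)

```text
time: 4.53
tcp_pos: [0.394, 0.2823, 0.2341]
tool_rot: [-0.036, 0.957, 0.185, 0.219]
contact_force: [0.3, -1.1, -0.5]
grip_width: 0.0587
gripper_force: 0.0
```

```bash
python3 - <<'E'
from h import *
P,Q,o=pose();print(P,Q.as_matrix().round(3),o['time'],np.round(o['q'],3))
Rt,z=tool(.5); print('want',Rt.as_matrix().round(3))
for t in(.3,.4,.5):
  Rt,z=tool(t); g=M-.026*ax
  for b in(.05,0): print(t,b,rel(g+(.019-b)*z,Rt))
E
```

```text
[0.39403071 0.28232508 0.23406139] [[ 0.836  0.37   0.406]
 [ 0.338 -0.929  0.15 ]
 [ 0.433  0.012 -0.901]] 4.5333 [-1.032e+00  4.990e-01  3.590e-01  2.252e+00 -9.330e-01  1.000e-03
 -1.007e+00]
want [[ 0.815  0.371  0.445]
 [ 0.326 -0.929  0.178]
 [ 0.479  0.    -0.878]]
0.3 0.05 (array([-3.12,  1.26,  8.2 ]), array([ 0.012, -0.148,  0.003]))
0.3 0 (array([-3.85,  1.2 , 13.14]), array([ 0.012, -0.148,  0.003]))
0.4 0.05 (array([-3.42,  1.25,  8.17]), array([ 0.011, -0.048,  0.004]))
0.4 0 (array([-3.66,  1.2 , 13.16]), array([ 0.011, -0.048,  0.004]))
0.5 0.05 (array([-3.73,  1.25,  8.17]), array([0.011, 0.052, 0.004]))
0.5 0 (array([-3.47,  1.2 , 13.16]), array([0.011, 0.052, 0.004]))
```

Request:
jog_arm(
  series=[
    [[-3.3,1.25,6,0.011,-0.1,0.004,80],[-3.3,1.25,6,0.011,-0.1,0.004,80],[-3.3,1.25,8.2,0.011,-0.1,0.004,80],[-3.3,1.25,8.2,0.011,-0.1,0.004,80],[-3.3,1.25,8.2,0.011,-0.1,0.004,80]],
  ],
)

```text
time: 4.95
tcp_pos: [0.4131, 0.2781, 0.1597]
tool_rot: [-0.027, 0.97, 0.184, 0.158]
contact_force: [0.4, 0.5, -0.7]
grip_width: 0.0587
gripper_force: 0.0
```

```bash
python3 - <<'E'
from h import *
P,Q,o=pose();print(P,Q.as_matrix()[:,2].round(3),o['time'],np.round(o['q'],3))
for t in(.3,.35,.4):
  Rt,z=tool(t); g=M-.026*ax
  print(t,rel(g+(.019)*z,Rt))
snap('scene','s3')
im=cv2.imread('pics/s3.png')[250:550,100:500];cv2.imwrite('pics/s3c.png',cv2.resize(im,None,fx=2,fy=2))
E
```

```text
[0.41313196 0.27805977 0.15965411] [ 0.297  0.11  -0.948] 4.95 [-8.340e-01  6.570e-01  1.810e-01  2.188e+00 -1.215e+00  1.000e-03
 -6.870e-01]
0.3 (array([-1.35,  0.21,  5.94]), array([ 0.008, -0.023, -0.003]))
0.35 (array([-1.26,  0.21,  5.94]), array([ 0.008,  0.027, -0.003]))
0.4 (array([-1.16,  0.21,  5.93]), array([ 0.008,  0.077, -0.003]))
```

View pics/s3c.png

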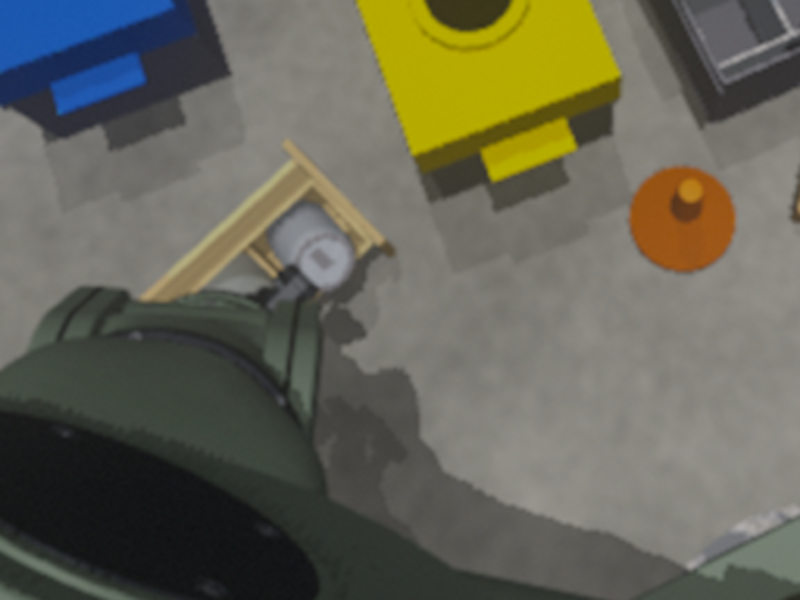

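Request:
jog_arm(
  series=[
    [[-1.5,0.2,2,0.008,-0.12,0,100],[-1.5,0.2,4,0.008,-0.12,0,100],[-1.5,0.2,5.9,0.008,-0.12,0,100],[-1.5,0.2,5.9,0.008,-0.12,0,100],[-1.5,0.2,5.9,0.008,-0.12,0,100]],
  ],
)

```text
time: 5.42
tcp_pos: [0.4182, 0.2771, 0.0999]
tool_rot: [-0.02, 0.977, 0.186, 0.1]
contact_force: [0.6, -0.1, 1.0]
grip_width: 0.052
gripper_force: 0.0
```

```bash
python3 - <<'E'
from h import *
P,Q,o=pose();z=Q.as_matrix()[:,2];print(P,z.round(3),o['time'],np.round(o['q'],3),o['grip_width'],o['contact_force'])
g=P-.019*z; d=g-M; s=d@ax; off=d-s*ax; print('along from mouth',s,'off',off, 'ry',off@ry)
snap('top','t3')
im=cv2.imread('pics/t3.png')[230:430,90:330];cv2.imwrite('pics/t3c.png',cv2.resize(im,None,fx=3,fy=3))
E
```

```text
[0.41822416 0.27711426 0.09986414] [ 0.187  0.075 -0.979] 5.4167 [-0.835  0.803  0.267  2.11  -1.232  0.143 -0.645] 0.05197357627674049 [ 0.58436181 -0.14601205  0.99148285]
along from mouth -0.02504190280893339 off [7.23129854e-04 5.14774468e-05 4.83729464e-04] ry -0.0002204183803792911
```

View pics/t3c.png

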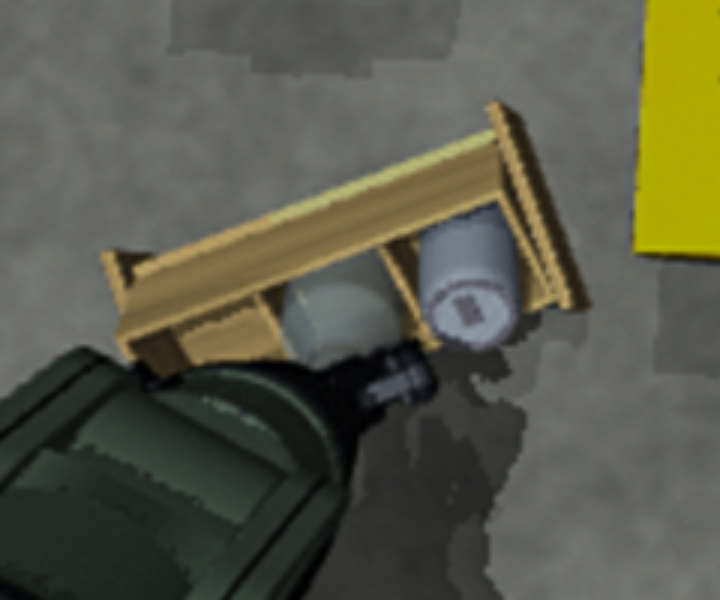

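Nothing is touching and the fingers are centred on the neck. I'll add a little tilt, then close.

Request:
jog_arm(
  series=[
    [[0.2,0,0,0,0.12,0,100],[0.2,0,0,0,0.12,0,255],[0.2,0,0,0,0.12,0,255],[0.2,0,0,0,0.12,0,255],[0.2,0,0,0,0.12,0,255],[0.2,0,0,0,0.12,0,255],[0.2,0,0,0,0.12,0,255]],
  ],
  force=50,
)

```text
time: 6.05
tcp_pos: [0.4355, 0.2891, 0.1199]
tool_rot: [-0.023, 0.972, 0.183, 0.144]
contact_force: [5.6, 1.6, 11.7]
grip_width: 0.0002
gripper_force: 7.4
```

```bash
python3 - <<'E'
from h import *
P,Q,o=pose();z=Q.as_matrix()[:,2];print(P,z.round(3),o['time'],np.round(o['q'],3),o['grip_width'],o['contact_force'],o['gripper_force'])
print([rel(P+k*ax,Q)[0] for k in(.03,.05,.08)], rel(P+.06*ax+[0,0,.08],Q))
E
```

```text
[0.43546942 0.28913051 0.11986629] [ 0.272  0.097 -0.957] 6.05 [-7.910e-01  7.580e-01  1.470e-01  2.113e+00 -1.454e+00  1.000e-03
 -4.440e-01] 0.000210869499327975 [ 5.5525197   1.58331459 11.72774377] 7.3971722106216475
[array([-0.94,  0.04, -2.85]), array([-1.56,  0.06, -4.75]), array([-2.5,  0.1, -7.6])] (array([  0.44,   0.14, -13.36]), array([0., 0., 0.]))
```

Request:
jog_arm(
  series=[
    [[0,0,-4,0,-0.1,0,255],[0,0,-8,0,-0.1,0,255],[0,0,-10,0,-0.2,0,255],[0,0,-10,0,-0.3,0,100],[0,0,-10,0,-0.3,0,100],[0,0,-10,0,-0.3,0,100]],
  ],
)

```text
time: 6.55
tcp_pos: [0.4059, 0.278, 0.2159]
tool_rot: [0.008, 0.983, 0.184, -0.007]
contact_force: [-0.4, 1.2, -1.1]
grip_width: 0.0357
gripper_force: 0.0
```

```bash
python3 - <<'E'
from h import *
P,Q,o=pose();z=Q.as_matrix()[:,2];print(P,z.round(3),o['time'],np.round(o['q'],3),o['grip_width'],o['contact_force'],o['gripper_force'])
snap('top','t4');snap('scene','s4')
a=cv2.imread('pics/t4.png')[230:430,90:330];b=cv2.imread('pics/s4.png')[310:510,100:340]
cv2.imwrite('pics/c4.png',cv2.resize(np.hstack([a,b]),(800,333),interpolation=cv2.INTER_CUBIC))
E
```

```text
[0.40594751 0.27804468 0.21589652] [-0.01  -0.018 -1.   ] 6.55 [-1.118  0.779  0.893  1.797 -0.72   0.95  -1.113] 0.03567733344524993 [-0.35904534  1.1732795  -1.07542423] 0.0
```

View pics/c4.png

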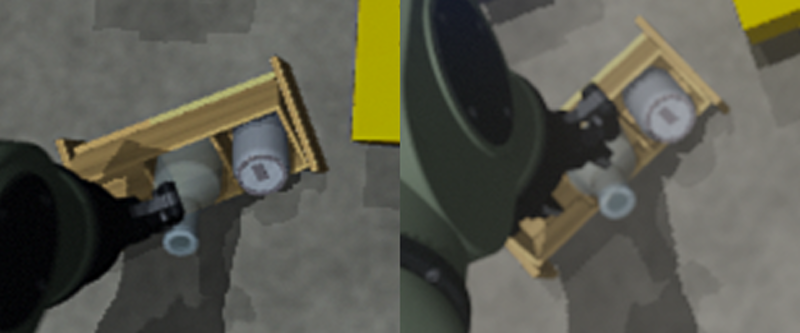

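The bottle is still in its pocket, with the mouth at about (198,375) in top and (229,431) in scene. I'll redo the grasp with a small tilt, away from the joint 6 limit.

```bash
python3 - <<'E'
from h import *
m,e=tri('t4',(198,374.6),'s4',(229,430.6));print(m,e,(m-M)@rx,(m-M)@ry)
for t in(0.,.08,.15):
  Rt,z=tool(t); g=m-.025*ax
  for b in(.05,0): print(t,b,rel(g+(.019-b)*z,Rt))
E
```

```text
[0.3929 0.2729 0.1416] 0.0005 -0.006186324473465362 0.0052706156669788794
0.0 0.05 (array([ 0.  , -0.06,  6.58]), array([ 0.01 ,  0.012, -0.01 ]))
0.0 0 (array([ 0.07, -0.11, 11.58]), array([ 0.01 ,  0.012, -0.01 ]))
0.08 0.05 (array([-0.24, -0.05,  6.59]), array([ 0.011,  0.092, -0.009]))
0.08 0 (array([ 0.22, -0.11, 11.57]), array([ 0.011,  0.092, -0.009]))
0.15 0.05 (array([-0.46, -0.05,  6.62]), array([ 0.011,  0.162, -0.009]))
0.15 0 (array([ 0.35, -0.11, 11.56]), array([ 0.011,  0.162, -0.009]))
```

Request:
jog_arm(
  series=[
    [[0,0,4,0.01,0.09,-0.01,100],[0,0,6.6,0.01,0.09,-0.01,100],[0,0,6.6,0.01,0.09,-0.01,100],[0.1,-0.1,9,0.01,0.09,-0.01,100],[0.2,-0.1,11.5,0.01,0.09,-0.01,100],[0.2,-0.1,11.5,0.01,0.09,-0.01,100],[0.2,-0.1,11.5,0.01,0.09,-0.01,100]],
  ],
)

```text
time: 7.23
tcp_pos: [0.408, 0.2796, 0.1005]
tool_rot: [-0.009, 0.981, 0.19, 0.038]
contact_force: [0.5, 0.8, -0.3]
grip_width: 0.052
gripper_force: 0.0
```

```bash
python3 - <<'E'
from h import *
P,Q,o=pose();z=Q.as_matrix()[:,2];print(P,z.round(3),o['time'],np.round(o['q'],3),o['grip_width'],o['contact_force'])
M=np.array([.3929,.2729,.1416])
g=P-.019*z; d=g-M; s=d@ax; off=d-s*ax; print('along from mouth',s,'off',off, 'ry',off@ry)
E
```

```text
[0.40802635 0.27961413 0.10046245] [ 0.072  0.032 -0.997] 7.2333 [-0.996  0.882  0.606  2.009 -1.069  0.508 -0.798] 0.051965002669660136 [ 0.47969046  0.84819814 -0.28703149]
along from mouth -0.026813913615053184 off [-0.00052182  0.00040813 -0.00023338] ry 0.000572574570465467
```

Request:
jog_arm(
  series=[
    [[0,0,0,0,0,0,255],[0,0,0,0,0,0,255],[0,0,0,0,0,0,255],[0,0,0,0,0,0,255],[0,0,0,0,0,0,255]],
  ],
  force=50,
)

```text
time: 7.65
tcp_pos: [0.4088, 0.2787, 0.1012]
tool_rot: [-0.008, 0.981, 0.189, 0.04]
contact_force: [0.3, -10.3, 11.0]
grip_width: 0.0277
gripper_force: 46.7
```

```bash
python3 - <<'E'
from h import *
P,Q,o=pose();z=Q.as_matrix()[:,2];print(P,z.round(3),o['grip_width'],o['contact_force'],o['gripper_force'])
print([rel(P+k*ax,Q)[0] for k in(.02,.04,.06,.08)], rel(P+.08*ax+[0,0,.08],Q)[0])
E
```

```text
[0.40882708 0.27866467 0.10120457] [ 0.076  0.031 -0.997] 0.027713045372753056 [  0.28975578 -10.29798344  11.03599359] 46.67261837341357
[array([-1.01, -0.  , -1.73]), array([-2.02, -0.01, -3.45]), array([-3.03, -0.01, -5.18]), array([-4.04, -0.01, -6.91])] [-3.380e+00 -1.000e-02 -1.488e+01]
```

Gripped at 27.7 mm, which is the neck. I'll pull it out along the lean axis, then up.

Request:
jog_arm(
  series=[
    [[-0.5,0,-0.9,0,0,0,255],[-1,0,-1.7,0,0,0,255],[-1.5,0,-2.6,0,0,0,255],[-2,0,-3.45,0,0,0,255],[-2.5,0,-4.3,0,0,0,255],[-3,0,-5.2,0,0,0,255],[-3.5,0,-6,0,0,0,255],[-4,0,-6.9,0,0,0,255],[-4,0,-10,0,0,0,255],[-4,0,-13,0,0,0,255],[-4,0,-15,0,0,0,255],[-4,0,-15,0,0,0,255]],
  ],
)

```text
time: 8.65
tcp_pos: [0.36, 0.2602, 0.2493]
tool_rot: [-0.01, 0.981, 0.19, 0.04]
contact_force: [0.2, -0.1, -2.6]
grip_width: 0.0263
gripper_force: 50.4
```

```bash
python3 - <<'E'
from h import *
P,Q,o=pose();z=Q.as_matrix()[:,2];print(P,z.round(3),o['time'],np.round(o['q'],3),o['grip_width'],o['contact_force'],o['gripper_force'])
snap('top','t5');snap('scene','s5')
a=cv2.imread('pics/t5.png')[200:500,60:360];b=cv2.imread('pics/s5.png')[250:550,80:380]
cv2.imwrite('pics/c5.png',cv2.resize(np.hstack([a,b]),(800,400),interpolation=cv2.INTER_CUBIC))
E
```

```text
[0.36004915 0.260215   0.2493227 ] [ 0.076  0.034 -0.997] 8.65 [-1.237  0.626  0.942  1.997 -0.729  0.793 -1.07 ] 0.026330128000896492 [ 0.21254017 -0.06684695 -2.59620284] 50.41961959039327
```

View pics/c5.png

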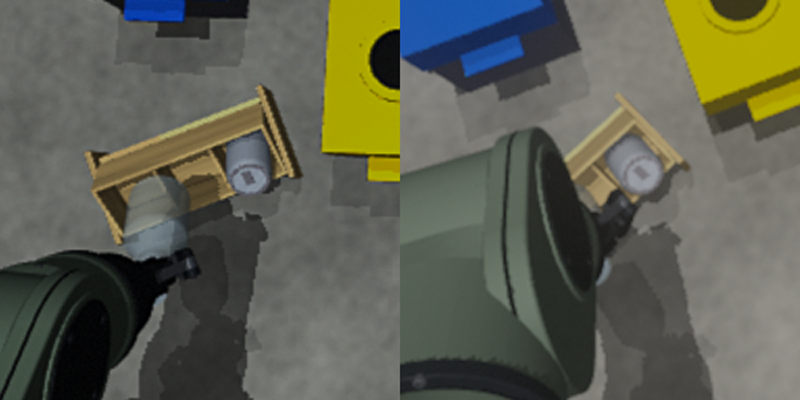

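The bottle is out, held by the neck and weighing about 2.6 N. Next I'll upright it by tilting, then yaw so the gripper leans sideways (+y), clear of the lid.

```bash
cat >> h.py <<'E'
def lean(psi,t,g): # tool(t) generalised, grasp point g -> TCP pos, rot
    d=np.array([np.cos(psi),np.sin(psi),0]); z=np.sin(t)*d-np.cos(t)*ez; y=-np.array([-d[1],d[0],0])
    return g+.019*z, R.from_matrix(np.stack([np.cross(y,z),y,z],1))
E
python3 - <<'E'
from h import *
P,Q,o=pose()
c=bw([-.039,.0375,0]);print(c)
print(rel(*lean(.38,-.528,np.array([.43,.17,.32]))))
for f in(.25,.5,.75,1): print(f,rel(*lean(.38+f*1.45,-.528,np.array([.43,.17,.32])*(1-f)+f*np.array([c[0],c[1],.32]))))
E
```

```text
[ 0.5059528  -0.16053471  0.        ]
(array([ 2.65, 11.  , -5.56]), array([-0.002, -0.608,  0.005]))
0.25 (array([ 1.38, 19.71, -5.69]), array([-0.084, -0.602, -0.354]))
0.5 (array([ 0.23, 28.38, -5.81]), array([-0.165, -0.582, -0.713]))
0.75 (array([-0.83, 36.97, -5.92]), array([-0.247, -0.548, -1.071]))
1 (array([-1.84, 45.44, -6.03]), array([-0.328, -0.499, -1.428]))
```

Request:
jog_arm(
  series=[
    [[1,3,-4,0,-0.12,0,255],[2,6,-5.5,0,-0.24,0,255],[2.6,8,-5.5,0,-0.36,0,255],[2.6,10,-5.5,0,-0.48,0,255],[2.6,11,-5.5,0,-0.6,0,255],[2.3,13,-5.6,-0.02,-0.6,-0.1,255],[2,16,-5.6,-0.05,-0.6,-0.2,255],[1.4,19.7,-5.7,-0.084,-0.6,-0.31,255],[1,23,-5.7,-0.11,-0.595,-0.42,255],[0.5,26,-5.8,-0.14,-0.59,-0.54,255],[0.2,28.4,-5.8,-0.165,-0.58,-0.65,255],[0,31,-5.8,-0.19,-0.57,-0.77,255],[-0.4,34,-5.9,-0.22,-0.56,-0.88,255],[-0.8,37,-5.9,-0.247,-0.55,-1.0,255],[-1,39,-6,-0.27,-0.535,-1.1,255],[-1.3,41,-6,-0.29,-0.52,-1.2,255],[-1.6,43,-6,-0.31,-0.51,-1.3,255],[-1.8,45.4,-6,-0.33,-0.5,-1.43,255],[-1.8,45.4,-6,-0.33,-0.5,-1.43,255],[-1.8,45.4,-6,-0.33,-0.5,-1.43,255]],
  ],
)

```text
time: 10.42
tcp_pos: [0.5077, -0.1706, 0.3027]
tool_rot: [0.207, 0.589, 0.765, -0.16]
contact_force: [0.3, 0.8, -2.3]
grip_width: 0.026
gripper_force: 50.5
```

```bash
python3 - <<'E'
from h import *
P,Q,o=pose();z=Q.as_matrix()[:,2];print(P,(P-.019*z).round(4),z.round(3),o['time'],np.round(o['q'],3),o['grip_width'],o['contact_force'],o['gripper_force'])
c=bw([-.039,.0375,0]);print(rel(*lean(1.83,-.528,np.array([c[0],c[1],.32]))))
snap('top','t6');snap('scene','s6')
a=cv2.imread('pics/t6.png')[120:420,350:650];b=cv2.imread('pics/s6.png')[80:380,320:620]
cv2.imwrite('pics/c6.png',cv2.resize(np.hstack([a,b]),(800,400),interpolation=cv2.INTER_CUBIC))
E
```

```text
[ 0.50771224 -0.17055297  0.3026745 ] [ 0.5053 -0.1613  0.3191] [ 0.128 -0.488 -0.863] 10.4167 [-0.371  0.579  0.606  1.82   0.289  0.642  0.164] 0.025997033087272903 [ 0.30644337  0.79266333 -2.34364172] 50.46622831898276
(array([ 0.  ,  0.09, -0.11]), array([-0.001,  0.001, -0.   ]))
```

View pics/c6.png

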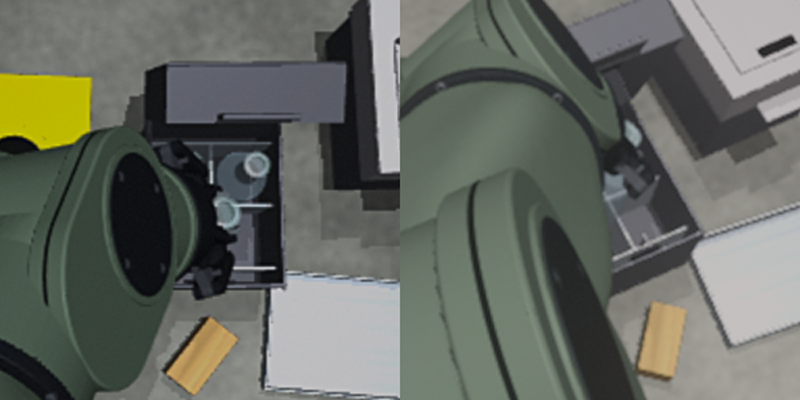

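The mouth ring is at crop (228,213), i.e. (521,280) in top, so I can check the bottle's tilt.

```bash
python3 - <<'E'
from h import *
for z in(.335,.345):
    print(atz('t6',521,279.75,z))
print(proj('t6',[.5053,-.1613,.345]))
P,Q,o=pose();g=P-.019*Q.as_matrix()[:,2]
c=bw([-.039,.0375,0])
for gz in(.20,.14,.126,.122): print(gz,rel(*lean(1.83,-.528,np.array([c[0],c[1],gz]))))
E
```

```text
[ 0.5051 -0.1665  0.335 ]
[ 0.5039 -0.1645  0.345 ]
[518.2 278.6]
0.2 (array([ 5.95, -0.03, 10.31]), array([-0.   ,  0.002,  0.001]))
0.14 (array([ 8.98, -0.03, 15.49]), array([-0.   ,  0.002,  0.001]))
0.126 (array([ 9.68, -0.02, 16.7 ]), array([-0.   ,  0.002,  0.001]))
0.122 (array([ 9.89, -0.02, 17.04]), array([-0.   ,  0.002,  0.001]))
```

```bash
python3 - <<'E'
from h import *
c=bw([-.039,.0375,0])
for gz in(.25,.19,.14,.126,.122): print(gz,rel(*lean(1.83,-.598,np.array([c[0],c[1],gz]))))
E
```

```text
0.25 (array([ 3.29, -0.03,  5.99]), array([-0.   , -0.068,  0.001]))
0.19 (array([ 6.32, -0.03, 11.17]), array([-0.   , -0.068,  0.001]))
0.14 (array([ 8.84, -0.03, 15.48]), array([-0.   , -0.068,  0.001]))
0.126 (array([ 9.55, -0.03, 16.69]), array([-0.   , -0.068,  0.001]))
0.122 (array([ 9.75, -0.02, 17.04]), array([-0.   , -0.068,  0.001]))
```

Request:
jog_arm(
  series=[
    [[1.6,0,3,0,-0.068,0,255],[3.3,0,6,0,-0.068,0,255],[4.8,0,8.6,0,-0.068,0,255],[6.3,0,11.2,0,-0.068,0,255],[7.3,0,12.9,0,-0.068,0,255],[8.3,0,14.6,0,-0.068,0,255],[8.84,0,15.5,0,-0.068,0,255],[8.84,0,15.5,0,-0.068,0,255]],
  ],
)

```text
time: 11.18
tcp_pos: [0.5088, -0.1707, 0.1224]
tool_rot: [0.233, 0.581, 0.758, -0.181]
contact_force: [0.5, -0.2, -1.4]
grip_width: 0.0262
gripper_force: 51.1
```

Request:
jog_arm(
  series=[
    [[0.1,0,0.17,0,0,0,255],[0.2,0,0.35,0,0,0,255],[0.3,0,0.52,0,0,0,255],[0.4,0,0.69,0,0,0,255],[0.5,0,0.86,0,0,0,255],[0.5,0,0.86,0,0,0,255]],
  ],
)

```text
time: 11.68
tcp_pos: [0.5095, -0.1724, 0.1149]
tool_rot: [0.234, 0.582, 0.758, -0.18]
contact_force: [-0.5, -0.4, -1.6]
grip_width: 0.0262
gripper_force: 51.1
```

Request:
jog_arm(
  series=[
    [[0.08,0,0.13,0,0,0,255],[0.16,0,0.26,0,0,0,255],[0.22,0,0.38,0,0,0,255],[0.22,0,0.38,0,0,0,255]],
  ],
)

```text
time: 12.02
tcp_pos: [0.5095, -0.1727, 0.1104]
tool_rot: [0.234, 0.582, 0.758, -0.18]
contact_force: [1.2, -0.0, -2.6]
grip_width: 0.0265
gripper_force: 51.1
```

Request:
jog_arm(
  series=[
    [[0.08,0,0.13,0,0,0,255],[0.16,0,0.26,0,0,0,255],[0.22,0,0.38,0,0,0,255],[0.22,0,0.38,0,0,0,255]],
  ],
)

```text
time: 12.35
tcp_pos: [0.5108, -0.1737, 0.1079]
tool_rot: [0.236, 0.582, 0.757, -0.179]
contact_force: [-1.3, 7.3, 31.0]
grip_width: 0.0261
gripper_force: 53.1
```

Firm floor contact at the expected height. I'll relax slightly, hold, then open partway and retreat upward along the tool axis.

Request:
jog_arm(
  series=[
    [[-0.06,0,-0.1,0,0,0,255],[-0.06,0,-0.1,0,0,0,255],[-0.06,0,-0.1,0,0,0,255]],
  ],
)

```text
time: 12.6
tcp_pos: [0.51, -0.1732, 0.1079]
tool_rot: [0.234, 0.582, 0.758, -0.179]
contact_force: [-0.5, 2.0, 10.2]
grip_width: 0.0264
gripper_force: 51.3
```

Request:
jog_arm(
  series=[
    [[0,0,0,0,0,0,120],[0,0,0,0,0,0,120],[0,0,0,0,0,0,120],[0,0,0,0,0,0,120],[0,0,0,0,0,0,120],[0,0,0,0,0,0,120]],
  ],
)

```text
time: 13.1
tcp_pos: [0.5096, -0.173, 0.1074]
tool_rot: [0.234, 0.582, 0.758, -0.18]
contact_force: [-0.4, 0.5, -0.3]
grip_width: 0.0452
gripper_force: 0.0
```

```bash
python3 - <<'E'
from h import *
P,Q,o=pose();print(P,o['time'],o['grip_width'],o['contact_force'],np.round(o['q'],3))
TH=1.32
def tip(th,w=.011,m=.003):
    a=.204+w*np.cos(th)+m; h=.006+w*np.sin(th)+.0
    return [.1-a*np.cos(th)+h*np.sin(th),0,.115+a*np.sin(th)+h*np.cos(th)]
for th in(1.32,1.0,.7,.4,.2,0,-.038):print(th,bw(tip(th)).round(4))
print(rel(P+[0,0,.1],Q)[0],rel(P+[-.02,0.06,.26],DN))
E
```

```text
[ 0.50957869 -0.17298748  0.1073628 ] 13.1 0.045237803399775386 [-0.35724985  0.50562249 -0.29423815] [-0.41   1.008  0.687  2.058  0.302  0.053 -0.08 ]
1.32 [ 0.6086 -0.1993  0.3223]
1.0 [ 0.5423 -0.1985  0.3024]
0.7 [ 0.4882 -0.1978  0.2638]
0.4 [ 0.4485 -0.1973  0.209 ]
0.2 [ 0.4327 -0.1972  0.1663]
0 [ 0.4265 -0.1971  0.121 ]
-0.038 [ 0.4265 -0.1971  0.1123]
[-5.64 -0.   -8.26] (array([ -9.44,  -0.39, -25.04]), array([0.55 , 0.417, 1.781]))
```

Request:
jog_arm(
  series=[
    [[-1.9,0,-2.8,0,0,0,120],[-3.8,0,-5.5,0,0,0,120],[-5.64,0,-8.26,0,0,0,120],[-7,0,-10.5,0,0,0,120],[-8,-0.2,-15,0,0,0,255],[-9,-0.4,-19,0,0,0,255],[-9.4,-0.4,-24,0.04,0.03,0.12,255],[-9.4,-0.4,-25,0.07,0.055,0.24,255],[-9.4,-0.4,-25,0.11,0.083,0.36,255],[-9.4,-0.4,-25,0.15,0.11,0.48,255],[-9.4,-0.4,-25,0.18,0.14,0.6,255],[-9.4,-0.4,-25,0.22,0.17,0.72,255],[-9.4,-0.4,-25,0.26,0.2,0.84,255],[-9.4,-0.4,-25,0.3,0.23,0.96,255],[-9.4,-0.4,-25,0.33,0.25,1.08,255],[-9.4,-0.4,-25,0.37,0.28,1.2,255],[-9.4,-0.4,-25,0.41,0.31,1.32,255],[-9.4,-0.4,-25,0.45,0.34,1.44,255],[-9.4,-0.4,-25,0.48,0.37,1.56,255],[-9.4,-0.4,-25,0.55,0.417,1.78,255]],
  ],
)

```text
time: 14.77
tcp_pos: [0.4894, -0.1132, 0.3669]
tool_rot: [0.023, 0.997, 0.071, -0.018]
contact_force: [-0.1, -0.2, -0.3]
grip_width: 0.0003
gripper_force: 0.0
```

```bash
python3 - <<'E'
from h import *
P,Q,o=pose();print(P,Q.as_matrix().round(2),o['time'],o['grip_width'],o['contact_force'],np.round(o['q'],3))
y=-.199
for p in([.45,y,.40],[.613,y,.39],[.613,y,.33]):print(rel(np.array(p),DN))
E
```

```text
[ 0.48942999 -0.11315159  0.36694317] [[ 0.99  0.14 -0.03]
 [ 0.14 -0.99 -0.05]
 [-0.04  0.04 -1.  ]] 14.7667 0.0002760112624446584 [-0.12992555 -0.24232619 -0.33523349] [-0.327  0.606  0.925  1.472 -0.431  1.305 -0.805]
(array([-5.23,  8.07, -2.77]), array([0.045, 0.035, 0.154]))
(array([10.93, 10.34, -2.29]), array([0.045, 0.035, 0.154]))
(array([11.16, 10.09,  3.7 ]), array([0.045, 0.035, 0.154]))
```

```bash
python3 - <<'E'
from h import *
snap('top','t7');snap('scene','s7')
a=cv2.imread('pics/t7.png')[120:420,380:680];b=cv2.imread('pics/s7.png')[80:380,350:650]
cv2.imwrite('pics/c7.png',cv2.resize(np.hstack([a,b]),(800,400),interpolation=cv2.INTER_CUBIC))
c=bw([-.039,.0375,.154]);p=proj('t7',c);q=proj('s7',c);print((p-[380,120])*4/3,(q-[350,80])*4/3+[400,0])
E
```

```text
[149.86666667 230.93333333] [558.13333333 213.2       ]
```

View pics/c7.png

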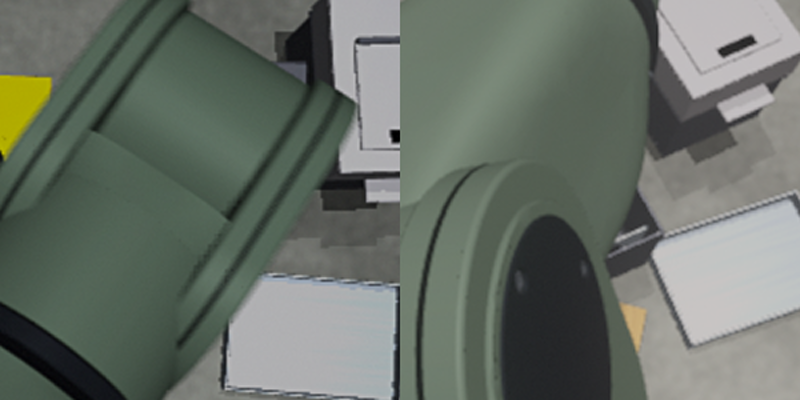

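The arm hides the bin, so this view shows nothing useful. The release was clean, so I'll go on to closing the lid.

Request:
jog_arm(
  series=[
    [[-2,4,-3,0.045,0.035,0.1,255],[-2,8,-3,0.045,0.035,0.154,255],[1,10.2,-3,0.045,0.035,0.154,255],[4.5,10.3,-2.5,0.045,0.035,0.154,255],[8,10.3,-2.3,0.045,0.035,0.154,255],[10.9,10.3,-2.3,0.045,0.035,0.154,255],[10.9,10.3,-2.3,0.045,0.035,0.154,255],[11,10.2,0.5,0.045,0.035,0.154,255],[11.1,10.1,2.5,0.045,0.035,0.154,255],[11.1,10.1,3.5,0.045,0.035,0.154,255],[11.1,10.1,3.5,0.045,0.035,0.154,255]],
  ],
)

```text
time: 15.78
tcp_pos: [0.6126, -0.1972, 0.3297]
tool_rot: [0.001, 1.0, -0.001, -0.003]
contact_force: [0.1, -0.1, -0.1]
grip_width: 0.0
gripper_force: 0.0
```

```bash
python3 - <<'E'
from h import *
P,Q,o=pose();print(P,Q.as_matrix().round(2),o['time'],o['contact_force'],np.round(o['q'],3))
def tip(th,w=.011,m=.003):
    a=.204+w*np.cos(th)+m; h=.006+w*np.sin(th)+.0
    return [.1-a*np.cos(th)+h*np.sin(th),-.001,.115+a*np.sin(th)+h*np.cos(th)]
for th in(1.3,1.2,1.1,1.0,.9,.8,.7,.6,.5,.4,.3,.2,.1,.03):print(th,*rel(bw(tip(th)),DN))
E
```

```text
[ 0.61262116 -0.19724455  0.32972169] [[ 1.   -0.   -0.01]
 [-0.   -1.   -0.  ]
 [-0.01  0.   -1.  ]] 15.7833 [ 0.12448125 -0.10670789 -0.09979694] [-0.02   0.87   0.853  1.004 -0.611  1.496 -0.902]
1.3 [-0.83  0.3   0.8 ] [0.002 0.005 0.01 ]
1.2 [-2.94  0.28  1.23] [0.002 0.005 0.01 ]
1.1 [-5.01  0.25  1.89] [0.002 0.005 0.01 ]
1.0 [-7.02  0.23  2.77] [0.002 0.005 0.01 ]
0.9 [-8.94  0.21  3.86] [0.002 0.005 0.01 ]
0.8 [-10.75   0.19   5.16] [0.002 0.005 0.01 ]
0.7 [-12.41   0.17   6.66] [0.002 0.005 0.01 ]
0.6 [-13.91   0.15   8.34] [0.002 0.005 0.01 ]
0.5 [-15.23   0.14  10.17] [0.002 0.005 0.01 ]
0.4 [-16.35   0.12  12.15] [0.002 0.005 0.01 ]
0.3 [-17.25   0.11  14.25] [0.002 0.005 0.01 ]
0.2 [-17.91   0.1   16.44] [0.002 0.005 0.01 ]
0.1 [-18.33   0.09  18.68] [0.002 0.005 0.01 ]
0.03 [-18.48   0.08  20.28] [0.002 0.005 0.01 ]
```

Request:
jog_arm(
  series=[
    [[-0.4,0.2,0.6,0,0,0.01,255],[-0.8,0.2,0.8,0,0,0.01,255],[-1.9,0.2,1,0,0,0.01,255],[-2.9,0.2,1.2,0,0,0.01,255],[-4,0.2,1.55,0,0,0.01,255],[-5,0.2,1.9,0,0,0.01,255],[-6,0.2,2.3,0,0,0.01,255],[-7,0.2,2.75,0,0,0.01,255],[-8,0.2,3.3,0,0,0.01,255],[-8.9,0.2,3.85,0,0,0.01,255],[-9.85,0.2,4.5,0,0,0.01,255],[-10.75,0.2,5.15,0,0,0.01,255]],
  ],
)

```text
time: 16.78
tcp_pos: [0.5053, -0.1995, 0.2812]
tool_rot: [0.001, 1.0, -0.007, -0.0]
contact_force: [3.7, -0.8, -0.2]
grip_width: 0.0001
gripper_force: 1.0
```

Request:
jog_arm(
  series=[
    [[-0.85,0,0.75,0,0,0,255],[-1.66,0,1.5,0,0,0,255],[-2.4,0,2.35,0,0,0,255],[-3.16,0,3.2,0,0,0,255],[-3.85,0,4.1,0,0,0,255],[-4.48,0,5,0,0,0,255],[-5.05,0,6,0,0,0,255],[-5.6,0,7,0,0,0,255],[-6.05,0,8.05,0,0,0,255],[-6.5,0,9.1,0,0,0,255],[-6.85,0,10.2,0,0,0,255],[-7.16,0,11.3,0,0,0,255],[-7.4,0,12.4,0,0,0,255],[-7.58,0,13.5,0,0,0,255],[-7.7,0,14.5,0,0,0,255]],
  ],
)

```text
time: 18.03
tcp_pos: [0.4287, -0.1987, 0.1359]
tool_rot: [0.001, 1.0, -0.007, -0.0]
contact_force: [2.1, -0.7, 2.7]
grip_width: -0.0001
gripper_force: 1.4
```

```bash
python3 - <<'E'
from h import *
P,Q,o=pose();print(P,o['contact_force'],rel(bw([-.121,0,.1115]),DN))
E
```

```text
[ 0.4286898  -0.19870229  0.13589546] [ 2.13643684 -0.66130483  2.69986932] (array([-0.52, -0.16,  2.44]), array([ 0.002, -0.   , -0.001]))
```

Request:
jog_arm(
  series=[
    [[-0.2,0,0.8,0,0,0,255],[-0.3,0,1.4,0,0,0,255],[-0.3,0,1.9,0,0,0,255],[-0.3,0,2.3,0,0,0,255],[-0.3,0,2.5,0,0,0,255],[-0.3,0,2.5,0,0,0,255]],
  ],
)

```text
time: 18.53
tcp_pos: [0.4256, -0.1989, 0.1123]
tool_rot: [0.001, 1.0, -0.008, 0.001]
contact_force: [-3.6, 6.9, 41.6]
grip_width: 0.0
gripper_force: 20.9
```

At the stop. I'll release it, back away and check the lid.

Request:
jog_arm(
  series=[
    [[-0.1,0,-0.4,0,0,0,255],[-0.3,0,-1,0,0,0,255],[-0.5,0,-2,0,0,0,255],[-1.5,0,-4,0,0,0,255],[-4,2,-7,0,0,0,255],[-6,5,-10,0,0,0,255],[-6,9,-13,0,0,0,255],[-6,13,-14,0,0,0,255],[-6,17,-14,0,0,0,255],[-8,21,-14,0,0,0,255],[-12,25,-14,0,0,0,255],[-15,28,-14,0,0,0,255],[-18,30,-14,0,0,0,255],[-18,32,-14,0,0,0,255],[-18,32,-14,0,0,0,255],[-18,32,-14,0,0,0,255]],
  ],
)

```text
time: 19.87
tcp_pos: [0.2382, -0.5164, 0.252]
tool_rot: [0.001, 1.0, -0.01, -0.001]
contact_force: [0.1, 0.3, -0.4]
grip_width: 0.0
gripper_force: 0.0
```

```bash
python3 - <<'E'
from h import *
snap('top','t8'); P,Q,o=pose();print(P,o['time'])
a=cv2.imread('pics/t0.png').astype(int);b=cv2.imread('pics/t8.png').astype(int);g=cv2.imread('pics/t2.png').astype(int)
d=abs(a-b).max(2)
for n,(x0,x1,y0,y1) in dict(lidtop=(465,570,200,335),tab=(490,540,338,358),behind=(455,600,170,195),can=(228,266,298,348),pocket=(180,225,320,380),funnel=(395,450,348,403),block=(470,528,355,418),tray=(545,685,325,424)).items():
    s=d[y0:y1,x0:x1];print(n,s.mean().round(1),(s>30).mean().round(3),'ref open',(abs(a-g).max(2)[y0:y1,x0:x1]>30).mean().round(3))
E
```

```text
[ 0.23962489 -0.51535968  0.25191819] 19.9167
lidtop 4.3 0.0 ref open 0.448
tab 4.6 0.0 ref open 0.485
behind 3.9 0.0 ref open 0.603
can 4.3 0.002 ref open 0.0
pocket 37.8 0.615 ref open 0.0
funnel 4.3 0.0 ref open 0.001
block 29.6 0.485 ref open 0.668
tray 13.8 0.157 ref open 0.43
```

The lid region matches the starting image 1.3 s after release, so it is latched. The changes at the block and tray look like the arm's shadow: they changed in the earlier image too, and nothing touched them.

```bash
python3 -c "
from h import *
print(robot.hand_in())"
```

```text
the job is handed in; nothing more can be done
None
```

I pressed the latch open, lowered the bottle into the front-left cell of the glass bin, shut the lid again and handed the job in at about 20 s; the lid still looked shut 1.3 s after I let go, but I never got a clear view of the bottle after letting go.

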